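# Tip a step block onto its base and push it home against the end stop

### The arm

A 6-joint arm with a two-finger parallel gripper is mounted at the origin on a cart in front of the work surface, level with it; the furniture and walls round the work are solid. World frame = base frame: x ahead of the robot, y to its left, z up, the work surface at z = 0. Lengths are in mm, angles in degrees, forces in N, time in s.
With the tool pointing down it reaches from about 400 to 825 mm from the base axis. Payload 7 kg.
Tool frame: the origin (TCP) lies at the very end of the fingers, on their centre line; the grasp point (between the pads) lies 19 mm behind it (env.tcp_to_grasp is the distance from the TCP to the grasp point, in mm); y points along the fingers, x is the direction in which the jaws open and shut, and the axes are right-handed (so a half turn about y gives the same grasp; the last joint's range is limited). The gripper opens to 85 mm and grips with 20 to 120 N. Pads are 22 mm wide; open, the fingers measure 114 mm over their backs; the gripper's body (76 mm by 85 mm) begins 54 mm behind the grasp point. The pads swing forward as they close: fully open they stand 13 mm farther back than shut.
Start: joints at [-50.472, 20.546, 0.682, 0, -70.136, -16.507], TCP at [263.948, -621.23, 231.302] pointing down, gripper open.
Joint ranges: [-176.03, 176.03], [-82.01, 121.73], [-58.28, 71.71], [-173.87, 95.51], [-174.79, -0.11], [-173.66, 173.66]. Speed limits (degrees/s): [136.94, 136.94, 172.46, 180, 180, 180].

### API

Orientations are given as [roll, pitch, yaw] about the fixed x, y, z axes, in that order (R = Rz(yaw) Ry(pitch) Rx(roll)).
In Python, from rig import telemetry, viewer, env gives the robot as it stands.
- The arm moves only by the tool send_rows, never from a script. Its argument "rows" is a list of rows, each a list of 3 entries, a list of its own where there are three numbers: the closure, from 0 (fully open) to 1 (shut), then the shift along the tool's x, y, z in mm, then the turn about the tool's y in degrees. In form: [[gripper, [x, y, z], roll], ...]. A call has 1 to 8 rows; each row is the pose to reach, as a shift and turn from the pose commanded when the call began, along the tool's axes at that moment; what a row does not reach only later rows make up. A row lasts 1/8 s, in which the tool goes at most 62.5 mm and 10.7 degrees, less where a joint would pass 70% of its speed; a pose out of reach is approached as far as the arm can. A call with a gripper value outside its range is refused whole. The fingers move at their own pace and stop on an object; the grip force is fixed at half the most. Time passes only in rows, so rows that repeat a pose let the fingers close. It gives the time, the measured TCP pose, the force and the opening at its end, in the units of the state.
- telemetry.get_obs(): the state, without advancing time (a new reading comes with each control period).
- viewer.read_camera(name): name is "scene" or "top" or "wrist"; returns the picture (400x640x3 uint8, red, green, blue); there is no depth.
- viewer.calibration(name): a dict with "mtx" (3x3 intrinsics, pixels), "cam_to_world" (4x4, takes a point from camera to world coordinates); the wrist camera has in their place "T_tool_cam" (4x4, takes a point from camera to tool coordinates, whose origin is the TCP and whose axes are the tool frame's). Camera axes: x right, y down, z forward; pixel columns grow to the right and rows downward; lengths in mm; the calibration is good to about 2 mm. A picture is of the moment at which its call begins: read the wrist's pose just before it. calibration takes no time and is no camera call.
- env.job_done(): hands the job in, once; it reports no verdict.
The state is a dict: "t": time; "qpos": joint angles; "qvel": joint speeds; "effort": joint torques, N m; "tcp_pos": TCP position; "orientation": TCP orientation; "wrist_force": force on the tool from outside, world axes, zero at the start; "wrist_torque": the same for the moment, N m; "width": finger opening in mm.
Only numpy, scipy, OpenCV 4.12 (cv2) and the standard library are available. Lean on these libraries where they do the work, as an engineer would, in place of code of your own. Each camera call takes 0.05 s, during which the arm holds its last target. There are 200 camera calls.

### The job

The step block stands on its end in the low track on the bench. Without gripping or lifting it, push it over so that it lies on its flat base with the steps facing up, then gently push it along the track until its end is right up against the raised end stop (not the thin cover plate at the other end). It must finish lying between the rails; leave the loose things around the track where they are.

Things in the scene. Friction and masses are not known exactly. Their poses are not given: they have to be found in the camera images.
- step_block_mid (a point): centre of the dark step block's 60 x 28 x 40 mm outline; loose, 0.23-0.46 kg. x: along the length, from the 40 mm high back face to the 8 mm high toe (five steps, each 12 long, 8 high); y: across its 28 mm width; z: from flat base to top step. Starts standing on its back face in the track, x up, base facing the track's +y. Centre of mass 22 mm from back, 15 mm from base.
- track: fixed steel track on the bench: plate 312 mm long (its y), 70 wide (its x), 6 thick; two guide rails along y, 34 mm apart inside, 12 wide, stand 6 mm above the plate and reach from y = -127 to +127 mm. Origin: centre of its underside, on the bench top (the track floor is 6 mm above it).
- end_stop: raised stop fixed across one end of the track (either end; it swaps with the cover plate): steel bar 24 mm along the track, 60 across, 22 high above the track floor, two cap screws on top. Origin: centre of its underside, 142 mm from the middle of the track; its inner face is 130 mm from the middle.
- cover_plate: the thin cover plate at the other end of the track, 24 x 60 mm but only 2 mm high above the track floor; it is no stop. Origin at the centre of its underside, 142 mm from the middle of the track.
- shell_mill: bystander: brown fluted shell mill, 39 mm across, 46 mm high, standing loose on the bench on the robot's side of the track; origin at the centre of its underside
- tool_bit: bystander: ground half-round tool bit, 76 x 26 x 20 mm, lying loose on the bench on the robot's side of the track; origin at the centre of its underside
- strap: bystander: tan clamp strap with two holes, 76 x 27 x 14 mm, lying loose on the bench beyond the track; origin at the centre of its underside
- t_nut: bystander: steel T-slot nut, 37 x 37 x 18 mm, lying loose on the bench beyond the track; origin at the centre of its underside
Mind the look-alikes: they are no part of the job. Leave any green or yellow look-alike of the part that bears step_block_mid alone.

How it is judged:
By the outcome, as a careful person would: the job done as asked, in the order asked, and still so for the second after the job is handed in, with the robot touching nothing.
It also fails if it takes over 46 s, if anything falls off the work surface, if the arm or the gripper's body presses on something with over 40 N, if the wrist force passes 120 N, or if a joint passes its speed limit or range.

## Working session

There is one attempt and no reset: what is moved stays moved. The work goes in short steps, Python scripts to look and compute and a tool call to move; the robot and the scene stay as the last step left them, time stands still between calls to the robot, and variables do not carry over. Pictures are saved under pics/ and viewed, about 8 in all and at most 12, crops included, and the job is handed in when it is done.

Besides the shell and the picture viewer there is one more tool, called as a command line: name --argument value ..., lists and objects as JSON in quotes. send_rows: Moves the arm, as the interface text tells. Its arguments: {"type":"object","properties":{"rows":{"type":"array"}},"required":["rows"]}

```bash
ls; mkdir -p pics; python3 - <<'E'
from rig import telemetry, viewer, env
import cv2,numpy as np
np.set_printoptions(precision=3,suppress=True)
for n in("scene","top"):
    cv2.imwrite(f"pics/{n}0.png",viewer.read_camera(n)[:,:,::-1])
    c=viewer.calibration(n);print(n,c)
print(viewer.calibration("wrist"));print(telemetry.get_obs())
E
```

```text
pics
scene {'mtx': array([[433.094,   0.   , 319.372],
       [  0.   , 433.094, 197.505],
       [  0.   ,   0.   ,   1.   ]]), 'cam_to_world': array([[ -0.844,  -0.245,   0.477, 167.352],
       [ -0.536,   0.394,  -0.746, 506.666],
       [ -0.005,  -0.886,  -0.464, 462.479],
       [  0.   ,   0.   ,   0.   ,   1.   ]])}
top {'mtx': array([[383.213,   0.   , 314.742],
       [  0.   , 383.213, 203.27 ],
       [  0.   ,   0.   ,   1.   ]]), 'cam_to_world': array([[  -0.008,   -0.993,    0.118,  476.254],
       [  -1.   ,    0.009,    0.011, -151.04 ],
       [  -0.012,   -0.118,   -0.993,  884.704],
       [   0.   ,    0.   ,    0.   ,    1.   ]])}
{'mtx': array([[341.605,   0.   , 316.88 ],
       [  0.   , 341.605, 198.676],
       [  0.   ,   0.   ,   1.   ]]), 'T_tool_cam': array([[   1.   ,    0.001,   -0.   ,   -0.354],
       [   0.001,   -0.322,    0.947, -142.986],
       [   0.001,   -0.947,   -0.322,   83.974],
       [   0.   ,    0.   ,    0.   ,    1.   ]])}
{'t': 0.1, 'qpos': array([-50.47 ,  20.588,   0.638,  -0.018, -70.134, -16.506]), 'qvel': array([-0.04 , -0.129,  0.126,  0.012, -0.091, -0.   ]), 'effort': array([ -0.002, -58.476,  29.411,   6.955,  -0.003,  -0.   ]), 'tcp_pos': array([ 263.808, -620.851,  230.446]), 'orientation': array([-89.992,  -0.085, 113.018]), 'wrist_force': array([-0.386, -0.252,  0.232]), 'wrist_torque': array([-0.05 ,  0.015, -0.036]), 'width': 85.2967602785225}
```

View pics/scene0.png

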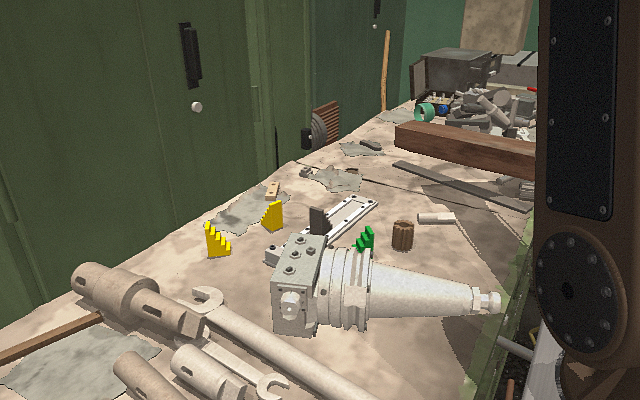

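View pics/top0.png

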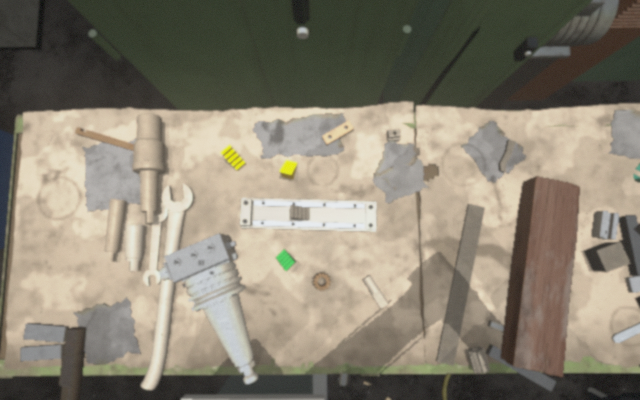

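Candidates: the dark step block in the track, scene (318,222) / top (299,213). Look-alikes are yellow at scene (217,240) and (272,215), and green at (365,240). I choose the dark one and check it in a close crop.

```bash
python3 - <<'E'
import cv2,numpy as np
a=cv2.imread("pics/top0.png")[185:245,230:390]; b=cv2.imread("pics/scene0.png")[185:280,250:390]
a=cv2.resize(a,None,fx=5,fy=5,interpolation=cv2.INTER_CUBIC)
b=cv2.resize(b,(442,300),interpolation=cv2.INTER_CUBIC)
o=np.zeros((600,800,3),np.uint8);o[:300]=a;o[300:,:442]=b
cv2.imwrite("pics/crop0.png",o)
E
```

```text
(no output)
```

View pics/crop0.png

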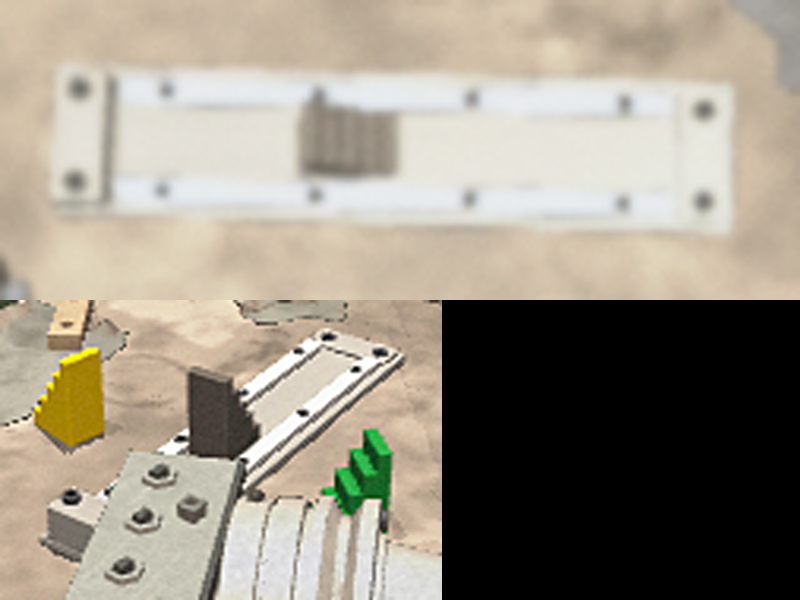

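```bash
cat > h.py <<'E'
import numpy as np
from rig import telemetry, viewer, env
np.set_printoptions(precision=2,suppress=True)
def ray(cam,u,v,z,T=None):
    c=viewer.calibration(cam)
    T=c["cam_to_world"] if T is None else T
    d=T[:3,:3]@np.linalg.solve(c["mtx"],[u,v,1.]); o=T[:3,3]
    return o+d*(z-o[2])/d[2]
E
python3 - <<'E'
from h import *
f=lambda x,y,z:print((x,y),ray("top",230+x/5,185+y/5,z))
print("plate/stop corners")
for p in [(55,65,20),(50,210,6),(733,85,6),(733,232,6)]: f(*p)
print("stop inner, cover inner"); f(106,75,28);f(106,200,28);f(677,85,8);f(677,222,8)
print("cover screws");f(705,110,8);f(704,202,8)
print("rail ends left");f(113,72,12);f(113,207,12);f(670,95,12);f(670,215,12)
print("block: toe top left edge, right low step");f(300,110,66);f(300,175,66);f(398,115,18);f(398,177,18)
s=lambda x,y,z:print((x,y),ray("scene",250+x*140/442,185+y*95/300,z))
print("scene base face top L,R; bottom L,R");s(188,67,66);s(232,77,66);s(190,145,12);s(235,160,12)
s(256,140,18)
s(300,112,12);s(355,68,12)
E
```

```text
plate/stop corners
(55, 65) [592.32  26.53  20.  ]
(50, 210) [527.    30.69   6.  ]
(733, 85) [ 582.03 -284.11    6.  ]
(733, 232) [ 514.37 -282.31    6.  ]
stop inner, cover inner
(106, 75) [586.48   1.73  28.  ]
(106, 200) [530.     1.06  28.  ]
(677, 85) [ 582.02 -258.08    8.  ]
(677, 222) [ 519.05 -256.63    8.  ]
cover screws
(705, 110) [ 570.34 -270.66    8.  ]
(704, 202) [ 528.07 -269.15    8.  ]
rail ends left
(113, 72) [589.9    1.38  12.  ]
(113, 207) [527.78   0.66  12.  ]
(670, 95) [ 576.96 -254.29   12.  ]
(670, 215) [ 522.06 -253.04   12.  ]
block: toe top left edge, right low step
(300, 110) [565.65 -88.84  66.  ]
(300, 175) [537.64 -88.84  66.  ]
(398, 115) [ 568.21 -129.81   18.  ]
(398, 177) [ 539.96 -129.64   18.  ]
scene base face top L,R; bottom L,R
(188, 67) [571.47 -90.77  66.  ]
(232, 77) [542.48 -94.31  66.  ]
(190, 145) [570.07 -89.37  12.  ]
(235, 160) [537.43 -89.58  12.  ]
(256, 140) [ 533.5  -107.69   18.  ]
(300, 112) [ 531.98 -160.16   12.  ]
(355, 68) [ 529.02 -231.13   12.  ]
```

The raised stop is the thick bar at top pixel (251,212), world y from about 1 to 30. The cover plate is at (371,216). The block spans y from -129.5 to -89.5 with its centre at x≈554. Its base faces the stop (+y), the steps face -y, and the track yaw is about -2°. Both cameras agree, so I'll push it over toward +y from the -y side with closed fingers.

send_rows --rows '[[1, [35, 0, -54], -8], [1, [70, 0, -108], -16], [1, [106, 0, -162], -24], [1, [142, 0, -217], -32], [1, [177, 0, -271], -40], [1, [212, 0, -325], -48], [1, [248, 0, -380], -57], [1, [283, 0, -434], -65]]'

```text
t: 1.1
tcp_pos: [543.3, -204.1, 231.2]
orientation: [-90.0, -0.0, 178.3]
wrist_force: [1.9, -1.2, -0.5]
width: -0.0
```

send_rows --rows '[[1, [0, 0, 0], 0]]'

```text
t: 1.23
tcp_pos: [544.4, -202.7, 230.7]
orientation: [-90.0, -0.0, 178.4]
wrist_force: [-0.8, 0.2, -0.3]
width: -0.2
```

send_rows --rows '[[1, [-3, 40, -20], 0.4], [1, [-7, 80, -43], 0.4], [1, [-7, 120, -43], 0.4], [1, [-7, 150, -43], 0.4], [1, [-7, 168, -43], 0.4], [1, [-7, 172, -43], 0.4], [1, [-7, 172, -43], 0.4]]'

```text
t: 2.1
tcp_pos: [551.0, -163.7, 59.5]
orientation: [-90.0, -0.0, 177.6]
wrist_force: [0.1, -0.2, 0.6]
width: -0.1
```

```bash
python3 - <<'E'
from h import *
import cv2
o=telemetry.get_obs();print(o["tcp_pos"],o["orientation"],o["wrist_force"])
w=viewer.read_camera("wrist")[:,:,::-1];s=viewer.read_camera("scene")[:,:,::-1]
cv2.imwrite("pics/w1.png",np.hstack([cv2.resize(w,(400,250)),cv2.resize(s[150:290,230:450],(400,250),interpolation=cv2.INTER_CUBIC)]))
E
```

```text
[ 551.05 -163.69   59.53] [-89.99  -0.01 177.59] [ 0.11 -0.23  0.62]
```

View pics/w1.png

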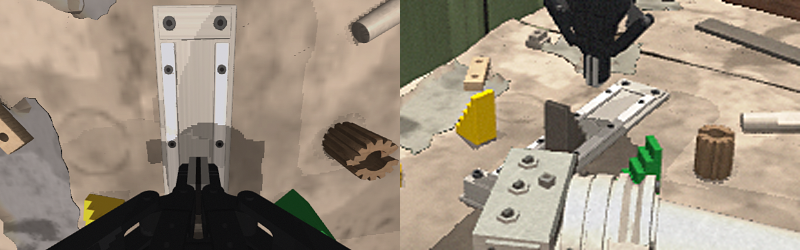

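send_rows --rows '[[1, [-1, 1.5, -15], -0.4], [1, [-1, 1.5, -30], -0.4], [1, [-1, 1.5, -40], -0.4], [1, [-1, 1.5, -46], -0.4], [1, [-1, 1.5, -50], -0.4], [1, [-1, 1.5, -54], -0.4], [1, [-1, 1.5, -58], -0.4], [1, [-1, 1.5, -62], -0.4]]'

```text
t: 3.2
tcp_pos: [554.6, -101.4, 57.8]
orientation: [-90.0, -0.0, 178.0]
wrist_force: [-0.1, -0.5, -0.1]
width: 0.1
```

```bash
python3 - <<'E'
from h import *
import cv2
o=telemetry.get_obs();print(o["tcp_pos"],o["orientation"],o["wrist_force"])
t=viewer.read_camera("top")[:,:,::-1];s=viewer.read_camera("scene")[:,:,::-1]
cv2.imwrite("pics/w2.png",np.hstack([cv2.resize(t[175:255,230:390],(400,200),interpolation=cv2.INTER_CUBIC),cv2.resize(s[170:270,250:450],(400,200),interpolation=cv2.INTER_CUBIC)]))
E
```

```text
[ 554.61 -101.43   57.82] [-89.99  -0.01 178.  ] [-0.09 -0.53 -0.08]
```

View pics/w2.png

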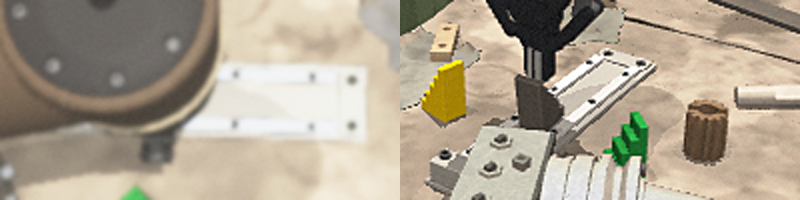

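The fingers are touching the toe and the block is just tilting (-0.5 N). I'll keep pushing slowly.

send_rows --rows '[[1, [0, 0, -4], 0], [1, [0, 0, -8], 0], [1, [0, 0, -12], 0], [1, [0, 0, -16], 0], [1, [0, 0, -20], 0], [1, [0, 1, -24], 0], [1, [0, 2, -28], 0], [1, [0, 3, -31], 0]]'

```text
t: 4.3
tcp_pos: [555.7, -70.1, 54.7]
orientation: [-90.0, -0.0, 178.0]
wrist_force: [-0.5, -0.1, 0.4]
width: -0.2
```

```bash
python3 - <<'E'
from h import *
import cv2
o=telemetry.get_obs();print(o["tcp_pos"],o["orientation"],o["wrist_force"])
w=viewer.read_camera("wrist")[:,:,::-1];s=viewer.read_camera("scene")[:,:,::-1]
cv2.imwrite("pics/w3.png",np.hstack([cv2.resize(w,(320,200)),cv2.resize(s[170:270,250:450],(400,200),interpolation=cv2.INTER_CUBIC)]))
E
```

```text
[555.69 -70.15  54.69] [-90.    -0.   178.03] [-0.51 -0.11  0.41]
```

View pics/w3.png

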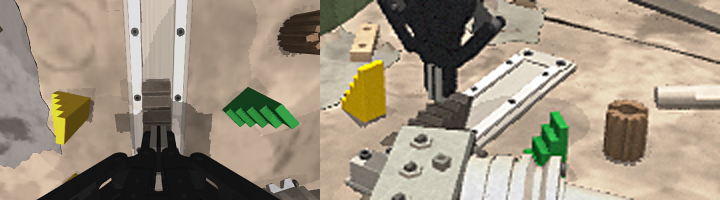

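The block now lies on its base with the steps up, toe toward the stop. I'll lift, go back behind its tall face and come down to a low pushing height.

send_rows --rows '[[1, [0, -8, 0], 0], [1, [0, -12, 15], 0], [1, [0, -12, 40], 0], [1, [0, -12, 60], 0], [1, [0, 0, 60], 0], [1, [0, 20, 60], 0], [1, [0, 33, 60], 0], [1, [0, 33, 60], 0]]'

```text
t: 5.4
tcp_pos: [552.7, -130.4, 20.5]
orientation: [-90.0, -0.1, 178.0]
wrist_force: [-0.3, -1.2, 0.2]
width: -0.2
```

```bash
python3 - <<'E'
from h import *
import cv2
o=telemetry.get_obs();print(o["tcp_pos"],o["orientation"],o["wrist_force"])
w=viewer.read_camera("wrist")[:,:,::-1];s=viewer.read_camera("scene")[:,:,::-1]
cv2.imwrite("pics/w4.png",np.hstack([cv2.resize(w,(320,200)),cv2.resize(s[185:285,240:400],(480,200*3//2),interpolation=cv2.INTER_CUBIC)[:200]]) )
t=viewer.read_camera("top")[:,:,::-1]
cv2.imwrite("pics/t4.png",np.vstack([np.hstack([cv2.resize(w,(320,300)),cv2.resize(s[185:285,240:400],(480,300),interpolation=cv2.INTER_CUBIC)]),cv2.resize(t[185:245,230:390],(800,300),interpolation=cv2.INTER_CUBIC)]))
E
```

```text
[ 552.74 -130.36   20.5 ] [-89.98  -0.15 178.03] [-0.31 -1.21  0.16]
```

View pics/t4.png

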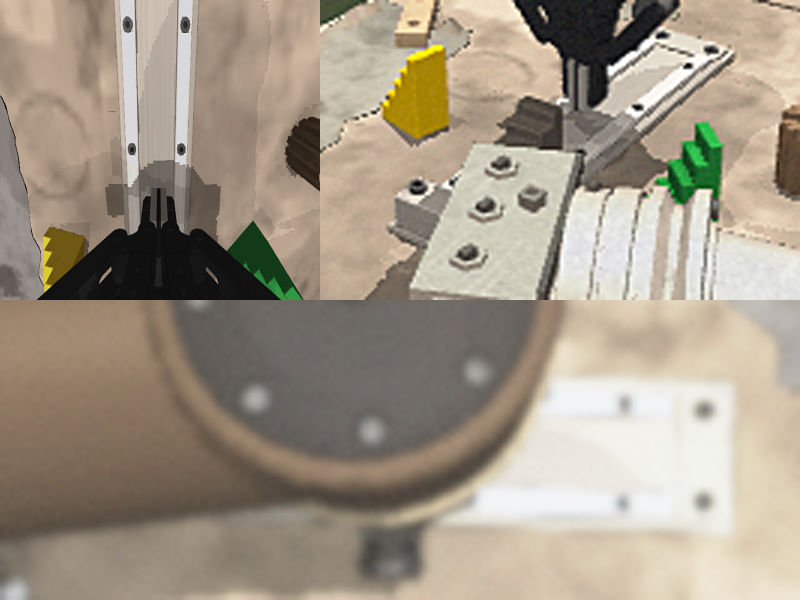

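send_rows --rows '[[1, [-1, 0, -10], 0], [1, [-1, 0, -18], 0], [1, [-1, 0, -24], 0], [1, [-1, 0, -28], 0], [1, [-1, 0, -32], 0], [1, [-1, 0, -36], 0], [1, [-1, 0, -40], 0], [1, [-1, 0, -44], 0]]'

```text
t: 6.55
tcp_pos: [556.1, -86.4, 21.8]
orientation: [-90.0, -0.0, 178.0]
wrist_force: [0.5, -3.0, 1.9]
width: -0.0
```

send_rows --rows '[[1, [0, 0, -3], 0], [1, [0, 0, -6], 0], [1, [0, 0, -9], 0], [1, [0, 0, -10], 0]]'

```text
t: 7.05
tcp_pos: [556.5, -76.3, 21.8]
orientation: [-90.0, -0.0, 178.0]
wrist_force: [0.2, -2.2, 0.5]
width: 0.0
```

send_rows --rows '[[1, [0, 0, -1], 0], [1, [0, 0, -2], 0], [1, [0, 0, -3], 0], [1, [0, 0, -4], 0], [1, [0, 0, -5], 0]]'

```text
t: 7.68
tcp_pos: [556.7, -71.4, 21.8]
orientation: [-90.0, 0.0, 178.0]
wrist_force: [-0.7, -3.5, 1.5]
width: -0.1
```

send_rows --rows '[[1, [0, 0, -1], 0], [1, [0, 0, -1.5], 0]]'

```text
t: 7.92
tcp_pos: [556.7, -69.9, 21.8]
orientation: [-90.0, 0.0, 178.0]
wrist_force: [-1.1, -2.1, 1.9]
width: -0.1
```

```bash
python3 - <<'E'
from h import *
import cv2
o=telemetry.get_obs();print(o["tcp_pos"],o["wrist_force"])
s=viewer.read_camera("scene")[:,:,::-1]
cv2.imwrite("pics/s5.png",cv2.resize(s[190:270,250:370],(720,480),interpolation=cv2.INTER_CUBIC))
E
```

```text
[556.72 -69.93  21.82] [-1.07 -2.06  1.86]
```

View pics/s5.png

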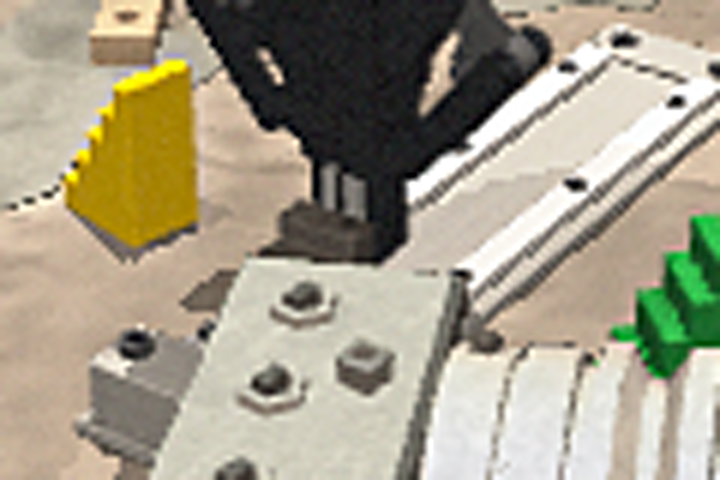

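The block is lying with its steps up and is being pushed with 2–3 N. The foreground object hides the toe, so I'll creep forward until the force rises.

send_rows --rows '[[1, [0, 0, -0.7], 0], [1, [0, 0, -1.4], 0]]'

```text
t: 8.22
tcp_pos: [556.8, -68.6, 21.8]
orientation: [-90.0, 0.0, 178.0]
wrist_force: [-0.1, -3.2, 2.2]
width: 0.1
```

send_rows --rows '[[1, [0, 0, -0.7], 0], [1, [0, 0, -1.4], 0]]'

```text
t: 8.48
tcp_pos: [556.6, -68.1, 21.9]
orientation: [-89.9, -0.0, 178.0]
wrist_force: [0.6, -11.6, 2.7]
width: 0.0
```

send_rows --rows '[[1, [0, 0, -0.5], 0], [1, [0, 0, -1], 0]]'

```text
t: 8.72
tcp_pos: [556.5, -68.0, 22.1]
orientation: [-89.9, -0.1, 178.0]
wrist_force: [0.9, -16.5, 3.8]
width: 0.1
```

The force rose to 16 N with the tool stalled at y = -68, where the stop was expected. I'll back off, rise clear and look.

send_rows --rows '[[1, [0, 0, 3], 0], [1, [0, 0, 10], 0], [1, [0, 0, 30], 0], [1, [0, -20, 40], 0], [1, [0, -70, 60], 0], [1, [0, -120, 100], 0], [1, [0, -160, 150], 0], [1, [0, -180, 200], 0]]'

```text
t: 9.72
tcp_pos: [550.4, -268.1, 204.7]
orientation: [-90.0, 0.2, 178.1]
wrist_force: [1.7, -0.2, -1.3]
width: 0.2
```

```bash
python3 - <<'E'
from h import *
import cv2
o=telemetry.get_obs();print(o["tcp_pos"],o["wrist_force"])
s=viewer.read_camera("scene")[:,:,::-1];t=viewer.read_camera("top")[:,:,::-1]
cv2.imwrite("pics/s6.png",np.vstack([cv2.resize(t[185:245,230:390],(800,300),interpolation=cv2.INTER_CUBIC),cv2.resize(s[185:280,250:503],(800,300),interpolation=cv2.INTER_CUBIC)]))
E
```

```text
[ 550.37 -268.15  204.71] [ 1.71 -0.23 -1.31]
```

View pics/s6.png

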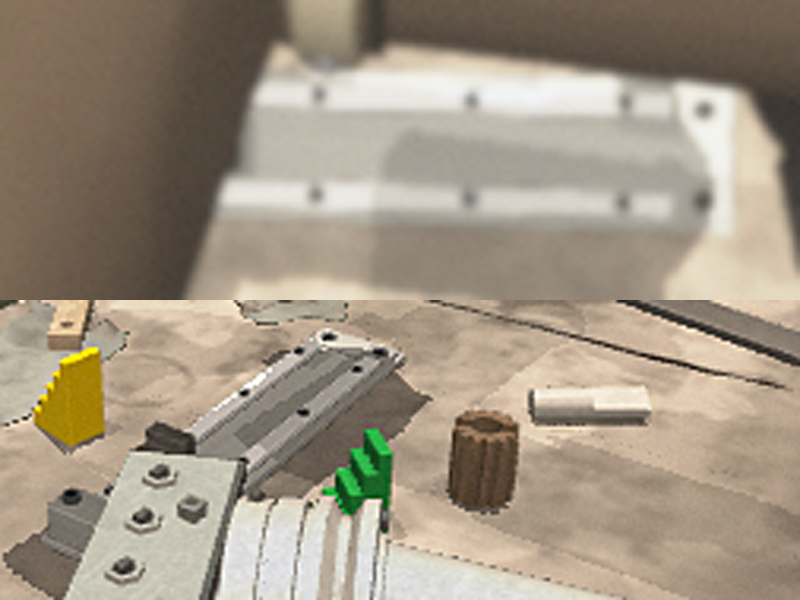

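The arm hides the block from the top camera, so I'll move aside for a final check.

send_rows --rows '[[1, [20, 0, 40], 0], [1, [50, 0, 80], 0], [1, [80, 0, 130], 0], [1, [120, 0, 180], 0], [1, [150, 0, 230], 0], [1, [180, 0, 280], 0], [1, [180, 0, 280], 0]]'

```text
t: 10.7
tcp_pos: [357.1, -542.5, 200.7]
orientation: [-90.1, -0.1, 177.7]
wrist_force: [0.5, 0.9, -1.1]
width: 0.1
```

```bash
python3 - <<'E'
from h import *
import cv2
t=viewer.read_camera("top")[:,:,::-1]; s=viewer.read_camera("scene")[:,:,::-1]
cv2.imwrite("pics/t7full.png",t);cv2.imwrite("pics/s7full.png",s)
a=cv2.resize(t[185:245,230:390],(800,300),interpolation=cv2.INTER_CUBIC)
cv2.imwrite("pics/t7.png",np.vstack([a,cv2.resize(t[130:290,210:423],(400,300)).repeat(1,axis=1) if 0 else np.hstack([cv2.resize(t[130:280,210:410],(400,300)),cv2.resize(s[190:265,255:355],(400,300),interpolation=cv2.INTER_CUBIC)])]))
E
```

```text
(no output)
```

View pics/t7.png

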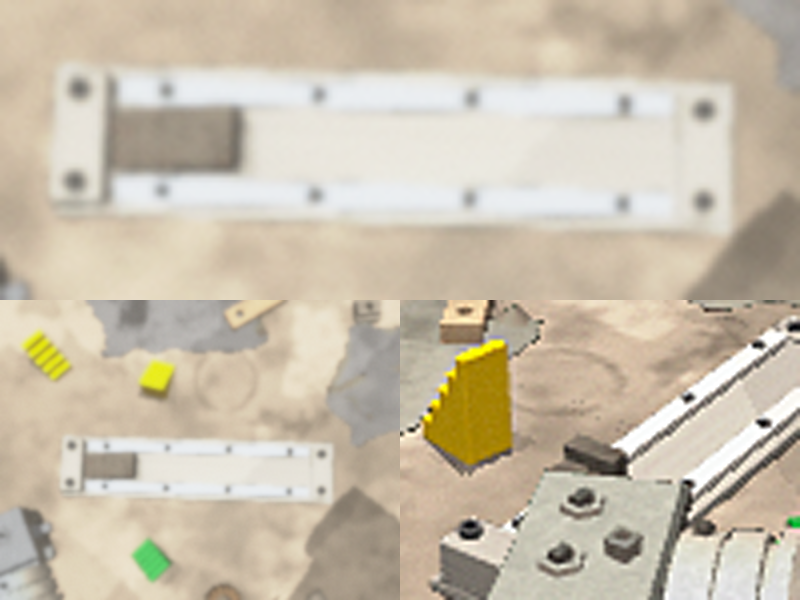

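The block lies between the rails with its toe at the stop face (crop x≈108) and its tall back at x≈240. The bystanders have not moved. I'll check numerically and hand in.

```bash
python3 - <<'E'
from h import *
import cv2
print(ray("top",230+240/5,185+140/5,46), ray("top",230+109/5,185+140/5,14), ray("top",230+106/5,185+140/5,28))
a=cv2.imread("pics/top0.png");b=cv2.imread("pics/t7full.png")
d=cv2.absdiff(a,b).max(2)
for n,(u,v) in dict(mill=(321,281),bit=(376,291),strap=(338,132),tnut=(393,135),green=(286,260),yel=(288,169),yel2=(233,157)).items(): print(n,d[v-14:v+14,u-14:u+14].max())
env.job_done()
E
```

```text
[554.79 -60.9   46.  ] [558.31   2.5   14.  ] [557.     1.38  28.  ]
mill 18
bit 63
strap 9
tnut 10
green 20
yel 23
yel2 20
the job is handed in; nothing more can be done
```

The step block now lies on its base between the rails, steps up, with its toe against the raised end stop. I pushed it over toward the stop with closed fingers at the toe, without gripping or lifting it. I then pushed it low on its tall back face with 2–3 N until it stopped, and backed the arm away. The job was handed in at about 11 s.

**Against the stop:** the push force rose to 16 N and the tool stalled at y = -68. In the last top picture the toe is at y ≈ 2.5 and the stop face at about 1.4–3, so any gap is within the calibration error. The back face came out at y ≈ -61 in that picture but about -57 from the finger position. The two disagree by a few mm, which I put down to the blurry edge.

**Loose things:** the shell mill, strap, T-nut and look-alikes are unchanged between the first and last top pictures. The spot around the tool bit did change in brightness (63 levels). I believe that is the arm's shadow, since the arm never went near the tool bit, but I did not check it separately.

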